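Shut and lock the opener's catch tray

TASK

On the windowsill, push the bottle opener's catch tray fully home into its steel housing, then twist the red bayonet ring on top of that housing a quarter turn clockwise, seen from above, until it clicks locked, and let go. Leave the cap jar with the similar blue twist top as it is.

Things in the scene. Friction and masses are not known exactly. Their poses are not given: they have to be found in the camera images.
- opener: Opener station fixed to the sill: steel housing 190 x 110 mm, top at z = 60 mm. Origin on the sill, under the red ring's axis; own -x is its front, facing the robot, where the tray comes out; z up. Housing spans x -85 to +105 mm, y +-55. An opener plate 60 mm wide stands on the rear edge (x 96-102, top z 125 mm), its wire lip reaching forward to x = 77 mm.
- catch_tray (a joint): How far the catch tray stands out of the housing's front, m: 0 = fully home at its stop, 0.09 = farthest out. Its upright flat aluminium front plate is 104 mm wide, z 6 to 52 mm, outer face at x = -93 mm minus this value in opener (y = 0 is its middle). Slides with about 1.5 N friction, stays where left; push the plate with shut fingertips.
- lock_ring (a joint): Red bayonet ring on the housing, rad: starts at 0, open; grows clockwise from above to the stop at 1.571, locked. Dark ring, radius 38, z 60-72 mm, about opener's z; centred across it a red grip bar 66 long, 16 thick, z 72-108 mm: along opener's y at 0, along its x at 1.571. An over-centre spring (about 0.1 N m) turns it back to 0 if let go before 1.0 rad and snaps it to the stop from 1.3 on.
- jar_bar_end (a point): Top of one end of the blue grip bar, 33 mm from the axis of the cap jar, a bystander fixed to the sill: glass, 88 mm across, 90 mm high, with the same kind of ring and bar as the opener's but blue, bar top at z = 138 mm. It stands at least 260 mm to the left or right of the opener's origin. Bottles, can, bowl and rack stand clear of the work.

How it is judged:
By the outcome, as a careful person would: the job done as asked, in the order asked, and still so for the second after the job is handed in, with the robot touching nothing.
It also fails if it takes over 51 s, if anything falls off the work surface, if the arm or the gripper's body presses on something with over 40 N, if the wrist force passes 120 N, or if a joint passes its speed limit or range.

ROBOT

A 6-joint arm with a two-finger parallel gripper is mounted at the origin on the work surface. World frame = base frame: x ahead of the robot, y to its left, z up, the work surface at z = 0. Lengths are in m, angles in rad, forces in N, time in s.
With the tool pointing down it reaches from about 0.25 to 0.775 m from the base axis. Payload 8.9 kg.
Tool frame: the origin (TCP) lies at the very end of the fingers, on their centre line; the grasp point (between the pads) lies 19 mm behind it; z points along the fingers, y is the direction in which the jaws open and shut (so a half turn about z gives the same grasp; the last joint's range is limited). The gripper opens to 85 mm and grips with 20 to 120 N. Pads are 22 mm wide; open, the fingers measure 114 mm over their backs; the gripper's body (76 mm by 85 mm) begins 54 mm behind the grasp point. The pads swing forward as they close: fully open they stand 13 mm farther back than shut.
Start: joints at [1.186, 0.291, -0.153, 1.127, 0, 1.431], TCP at [0.128, 0.509, 0.196] pointing down, gripper open.
Joint ranges: [-2.52, 2.52], [-0.91, 1.74], [-1.3, 1.37], [-1.96, 2.02], [-1.52, 1.47], [-3.14, 3.14]. Speed limits (rad/s): [2.22, 2.22, 2.79, 3.14, 3.14, 3.14].

INTERFACE

Orientations are given as a rotation vector (axis times angle).
In Python, from rig import sensors, eyes, job, look_for, silhouettes gives the robot as it stands. The module is installed in compiled form; this text tells all that it offers.
- The arm moves only by the tool carry_out, never from a script. Its argument "motion" is text: rows parted by semicolons, each of 4 numbers parted by spaces: the shift along the tool's x, y, z in mm, then the turn about the tool's z in rad. In form: tx ty tz spin; .... A call has 1 to 12 rows; each row shifts and turns the pose as measured when the row begins, along the tool's axes as they then stand; what a row does not reach is not made up. A row lasts 1/12 s, in which the tool goes at most 41.7 mm and 7.16 degrees, less where a joint would pass 70% of its speed; a pose out of reach is approached as far as the arm can. A call with a gripper value outside its range is refused whole. "hand" is the finger opening in mm, from 0 to 85.4, set as the call begins (left out, the last holds). The fingers move at their own pace and stop on an object; "force" is the grip in N (left out, the last holds). Time passes only in rows, so rows that do not move let the fingers close. It gives the time, the measured TCP pose, the force and the opening at its end, in the units of the state.
- sensors.get_obs(): the state, without advancing time (a new reading comes with each control period).
- eyes.grab_frame(name): name is "scene" or "top" or "wrist"; returns a dict with "color" (480x640x3 uint8, red, green, blue), "mtx" (3x3 intrinsics, pixels), "R" (3x3) and "t" (3): a world point X has camera coordinates R X + t. Camera axes: x right, y down, z forward; pixel columns grow to the right and rows downward; lengths in m; the calibration is good to about 2 mm. A picture is of the moment at which its call begins. There is no depth.
- job.close_job(): hands the job in, once; it reports no verdict.
Trained networks look in the newest picture that a camera, given by its name, has taken for a name from the list of things; names that differ only in an ending like _2 or _b are one class to them, and where a whole thing is asked for, a point or a joint stands for the part that bears it (a point fixed in the world has none). Each returns a list of dicts, best first, with "score" (0 to 1); they miss things now and then, are a little off and sometimes report something else, mostly with a low value. They report only what shows in the picture. A call takes as long as a camera call.
- look_for(label, camera): "rect" ([left, top, right, bottom] in pixels, round what is visible of it).
- silhouettes(label, camera): "region" (480x640 bool, what is visible of it) and "rect" ([left, top, right, bottom] in pixels, round what is visible of it).
The state is a dict: "t": time; "joints": joint angles; "dq": joint speeds; "joint_efforts": joint torques, N m; "ee_pos": TCP position; "ee_rot": TCP orientation; "ft_force": force on the tool from outside, world axes, zero at the start; "moment": the same for the moment, N m; "finger_gap": finger opening in m.
Only numpy, scipy, OpenCV 4.12 (cv2) and the standard library are available. Lean on these libraries where they do the work, as an engineer would, in place of code of your own. Each camera call takes 0.05 s, during which the arm holds its last target. There are 200 camera calls.

## Working session

There is one attempt and no reset: what is moved stays moved. The work goes in short steps, Python scripts to look and compute and a tool call to move; the robot and the scene stay as the last step left them, time stands still between calls to the robot, and variables do not carry over. Pictures are saved under pics/ and viewed, about 8 in all and at most 12, crops included, and the job is handed in when it is done.

Besides the shell and the picture viewer there is one more tool, called after ">>>" in YAML: its name, and indented under it one key for each argument. carry_out: Moves the arm, as the interface text tells. Its arguments: {"type":"object","properties":{"motion":{"type":"string"},"hand":{"type":"number"},"force":{"type":"number"}},"required":["motion"]}

```bash
mkdir -p pics; python3 - <<'E'
from rig import sensors, eyes, look_for, silhouettes
import cv2, numpy as np
o=sensors.get_obs(); print({k:np.round(v,3) for k,v in o.items()})
for c in ("scene","top"):
    f=eyes.grab_frame(c); cv2.imwrite(f"pics/{c}0.png",f["color"][:,:,::-1])
    np.savez(f"pics/{c}0.npz",**f)
    print(c,np.round(f["mtx"],1).tolist(),np.round(-f["R"].T@f["t"],3),np.round(f["R"],3).tolist())
    for l in ("opener","catch_tray","lock_ring","jar_bar_end"):
        print(l,[(round(d["score"],2),np.round(d["rect"]).tolist()) for d in look_for(l,c)[:3]])
E
```

```text
{'t': np.float64(0.0), 'joints': array([ 1.186,  0.291, -0.154,  1.127,  0.   ,  1.432]), 'dq': array([ 0.001, -0.001, -0.002,  0.001, -0.   , -0.   ]), 'joint_efforts': array([-1.0000e-03, -5.3714e+01,  3.3137e+01,  1.6000e-02, -0.0000e+00,
        0.0000e+00]), 'ee_pos': array([0.128, 0.509, 0.195]), 'ee_rot': array([-3.850e-01, -3.118e+00,  2.000e-03]), 'ft_force': array([ 0.975,  0.096, -0.402]), 'moment': array([ 0.018,  0.02 , -0.034]), 'finger_gap': np.float64(0.085)}
scene [[449.5, 0.0, 319.1], [0.0, 449.5, 234.3], [0.0, 0.0, 1.0]] [0.954 0.117 0.692] [[-0.307, 0.952, 0.01], [0.835, 0.274, -0.477], [-0.456, -0.138, -0.879]]
opener [(0.58, [319.0, 191.0, 458.0, 356.0])]
catch_tray [(0.76, [391.0, 193.0, 459.0, 242.0])]
lock_ring [(0.72, [364.0, 245.0, 414.0, 294.0])]
jar_bar_end [(0.9, [176.0, 160.0, 224.0, 210.0])]
top [[488.6, 0.0, 327.8], [0.0, 488.6, 238.8], [0.0, 0.0, 1.0]] [0.56  0.003 0.925] [[-0.006, -1.0, -0.028], [-0.995, 0.009, -0.1], [0.1, 0.027, -0.995]]
opener [(0.8, [218.0, 169.0, 315.0, 325.0])]
catch_tray [(0.95, [216.0, 278.0, 279.0, 329.0])]
lock_ring [(0.79, [246.0, 210.0, 285.0, 258.0])]
jar_bar_end [(0.66, [437.0, 229.0, 486.0, 280.0])]
```

View pics/top0.png

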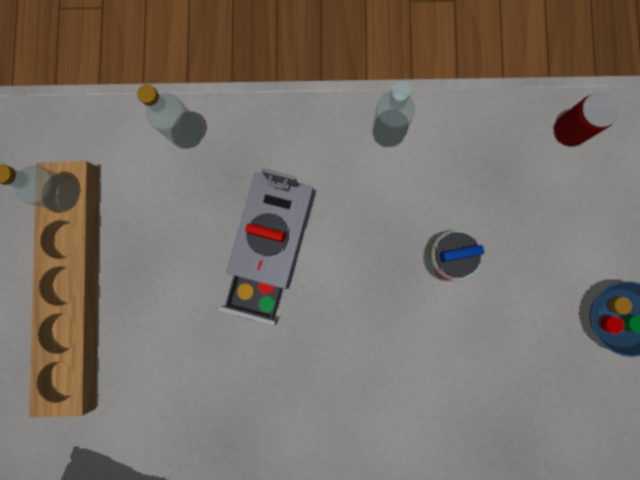

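View pics/scene0.png

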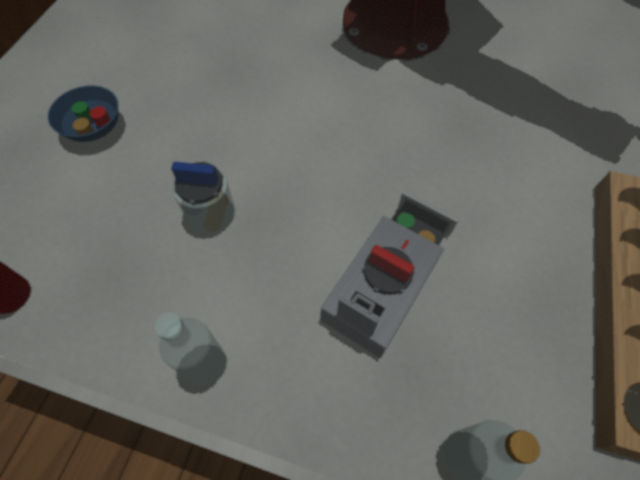

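Top view: opener at about (268,235), with the red bar at (265,233) across it and the tray plate from (221,309) to (275,321). The blue jar is at (460,253), well clear. The scene view agrees: red bar at (391,264), tray plate toward the robot at (428,215). Next I fit the pose from both views.

```bash
cat > fit.py <<'E'
import numpy as np, cv2
from scipy.optimize import least_squares, minimize
def proj(f,X):
    c=np.asarray(X)@f["R"].T+f["t"]; p=c@f["mtx"].T; return p[:,:2]/p[:,2:]
def world(p,X):
    c,s=np.cos(p[2]),np.sin(p[2]); X=np.asarray(X,float)
    return np.c_[p[0]+c*X[:,0]-s*X[:,1],p[1]+s*X[:,0]+c*X[:,1],X[:,2]]
def box(x0,x1,y0,y1,z0,z1): return np.array([[x,y,z] for x in(x0,x1) for y in(y0,y1) for z in(z0,z1)])
def bar(a):
    b=box(-.008,.008,-.033,.033,.072,.108); c,s=np.cos(-a),np.sin(-a)
    return np.c_[c*b[:,0]-s*b[:,1],s*b[:,0]+c*b[:,1],b[:,2]]
def redmask(im):
    h=cv2.cvtColor(im,cv2.COLOR_RGB2HSV); m=((h[...,0]<8)|(h[...,0]>172))&(h[...,1]>150)&(h[...,2]>60)
    return m
E
python3 - <<'E'
from fit import *
T=dict(np.load("pics/top0.npz")); S=dict(np.load("pics/scene0.npz"))
H=[[.105,.055,.06],[.105,-.055,.06],[-.085,-.055,.06],[-.085,.055,.06]]
ct=np.array([[259,172],[314,187],[289,287],[228,274]],float)
cs=np.array([[380,350],[321,310],[390,218],[442,248]],float)
def comp(f,box_):
    m=redmask(f["color"]); n,l,st,ce=cv2.connectedComponentsWithStats(m.astype(np.uint8))
    i=min(range(1,n),key=lambda i:np.hypot(*(ce[i]-box_)) if st[i,4]>80 else 1e9); return (l==i),ce[i],st[i]
mt,bt,_s=comp(T,(265,233)); ms,bs,_s2=comp(S,(391,264)); print(bt,_s,bs,_s2)
def hullc(f,p,w=False):
    h=cv2.convexHull(proj(f,world(p,bar(0))).astype(np.float32)); M=cv2.moments(h); return np.array([M["m10"],M["m01"]])/M["m00"]
def res(p): return np.r_[(proj(T,world(p,H))-ct).ravel(),(proj(S,world(p,H))[[0,1,2,3]]-cs).ravel(),2*(hullc(T,p)-bt),2*(hullc(S,p)-bs)]
r=least_squares(res,[.55,.12,-.25],loss="soft_l1"); print(r.x); print(np.round(res(r.x),1))
p=r.x
# tray plate: outer face top corners
def plate(d): return [[-.093-d,.052,.052],[-.093-d,-.052,.052]]
pt=np.array([[221,310],[274,322]],float)
for d in (.04,.05,.06,.07,.08,.09): print(d,np.round(proj(T,world(p,plate(d))),0).tolist(),np.round(proj(S,world(p,plate(d))),0).tolist())
out=[]
for f in (T,S):
    im=cv2.resize(f["color"][:,:,::-1],None,fx=4,fy=4,interpolation=cv2.INTER_CUBIC)
    for q,c in ((H,(0,255,0)),(plate(.07),(255,255,0)),(bar(0),(0,255,255))):
        pp=proj(f,world(p,q)); 
        if len(q)==8: pp=cv2.convexHull(pp.astype(np.float32))[:,0]
        cv2.polylines(im,[np.int32((pp+.5)*4)],True,c,1)
    u,v=np.int32(proj(f,[[p[0],p[1],.03]])[0]*4); out.append(im[max(v-300,0):v+400,u-270:u+290][:700,:560])
o=np.hstack(out); o=cv2.resize(o,(800,500)); cv2.imwrite("pics/fit0.png",o)
E
```

```text
[264.95707071 232.26010101] [246 224  39  18 396] [392.69720102 259.44020356] [373 246  40  28 393]
[ 0.65608747  0.1340806  -0.26695913]
[-4.8 -0.9 -1.3 -0.9 -4.4  1.6 -2.8 -1.5  3.  -1.1 -3.3 -2.2 -8.8 -2.7
 -0.   0.3 -0.4  0.1 -8.9  8.3]
0.04 [[220.0, 299.0], [276.0, 314.0]] [[452.0, 228.0], [396.0, 198.0]]
0.05 [[219.0, 305.0], [275.0, 320.0]] [[454.0, 223.0], [399.0, 194.0]]
0.06 [[217.0, 310.0], [273.0, 325.0]] [[457.0, 219.0], [402.0, 190.0]]
0.07 [[216.0, 316.0], [272.0, 331.0]] [[460.0, 215.0], [404.0, 186.0]]
0.08 [[214.0, 321.0], [270.0, 336.0]] [[462.0, 210.0], [407.0, 182.0]]
0.09 [[213.0, 326.0], [269.0, 342.0]] [[465.0, 206.0], [410.0, 178.0]]
```

View pics/fit0.png

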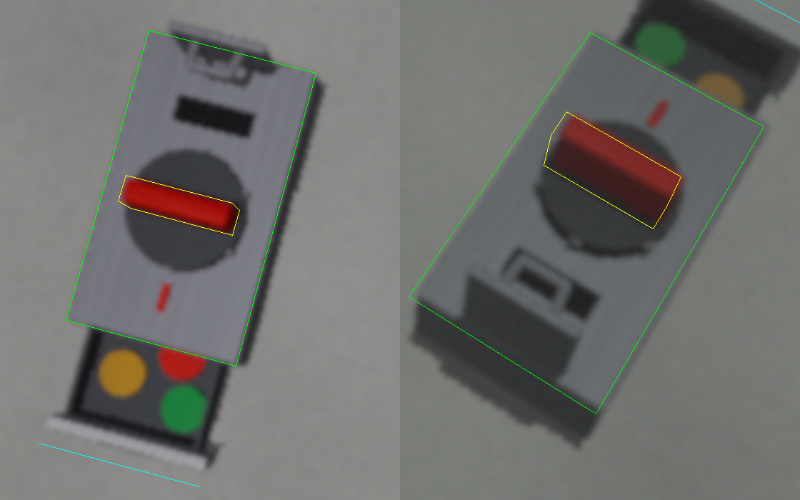

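The overlay shows the housing fits well. The scene red mask missed the bar's shaded side, and the tray is out by about 0.055 m. I'll refine with a better mask.

```bash
python3 - <<'E'
from fit import *
T=dict(np.load("pics/top0.npz")); S=dict(np.load("pics/scene0.npz"))
H=[[.105,.055,.06],[.105,-.055,.06],[-.085,-.055,.06],[-.085,.055,.06]]
ct=np.array([[260,172],[314,187],[289,287],[228,274]],float)
cs=np.array([[380,350],[321,310],[390,218],[442,248]],float)
def comp(f,c):
    im=f["color"].astype(int); m=((im[...,0]>1.6*im[...,1]+5)&(im[...,0]>1.6*im[...,2]+5)).astype(np.uint8)
    n,l,st,ce=cv2.connectedComponentsWithStats(m)
    i=min(range(1,n),key=lambda i:np.hypot(*(ce[i]-c)) if st[i,4]>80 else 1e9); print(ce[i],st[i]); return l==i
ms=[comp(T,(265,233)),comp(S,(391,264))]
def iou(p,d=0):
    s=0
    for f,m in zip((T,S),ms):
        im=np.zeros((1920,2560),np.uint8); h=cv2.convexHull(((proj(f,world(p,bar(0)))+.5)*4).astype(np.float32))
        cv2.fillConvexPoly(im,np.int32(h),1); r=cv2.resize(im.astype(np.float32),(640,480),interpolation=cv2.INTER_AREA)
        s+=np.minimum(r,m).sum()/np.maximum(r,m).sum()
    return s
p0=np.array([.656,.134,-.267])
b=minimize(lambda q:-iou(p0+q*[.01,.01,.1]),[0,0,0],method="Nelder-Mead",options=dict(initial_simplex=[[-.5,-.5,-.5],[1,0,0],[0,1,0],[0,0,1]]))
pb=p0+b.x*[.01,.01,.1]; print("bar fit",pb,-b.fun)
for nm,fs in (("top",[(T,ct)]),("scene",[(S,cs)]),("both",[(T,ct),(S,cs)])):
    r=least_squares(lambda p:np.concatenate([(proj(f,world(p,H))-c).ravel() for f,c in fs]),p0); print(nm,r.x,np.round(r.fun,1))
E
```

```text
[265.13114754 232.28805621] [245 224  41  18 427]
[391.21346887 262.5158831 ] [370 245  44  36 787]
bar fit [ 0.65591448  0.1346341  -0.25563473] 1.6488714218139648
top [ 0.65527404  0.1276056  -0.26407637] [-2.5 -0.5  2.1 -0.6 -0.6  1.9  0.9 -0.9]
scene [ 0.6573843   0.13811269 -0.29776102] [ 3.   0.4 -2.1 -2.7 -4.7 -1.4  3.4  3.4]
both [ 0.65648411  0.13371493 -0.28143911] [-4.7 -1.3 -0.4 -0.4 -5.   1.6 -3.2 -2.3  1.5 -1.  -4.2 -3.  -8.2 -2.6
  0.2  1.2]
```

>>> carry_out:
  motion: "0 0 0 -0.12;0 0 0 -0.12;0 0 0 -0.12;0 0 0 -0.12;0 0 0 -0.12;0 0 0 -0.12;0 0 0 -0.12;0 0 0 -0.12;0 0 0 -0.12;0 0 0 -0.12;0 0 0 -0.12;0 0 0 -0.12"
  hand: 0

```text
t: 1.5
ee_pos: [0.1277, 0.5092, 0.196]
ee_rot: [-1.836, 2.549, 0.0]
ft_force: [-0.2, 0.8, 0.2]
finger_gap: 0.0002
```

```bash
cat > st.py <<'E'
import numpy as np, sys
from rig import sensors
from scipy.spatial.transform import Rotation as R
P=np.array([.6555,.133,-.262])
def tool(o=None,p=P):
    o=o or sensors.get_obs(); M=R.from_rotvec(o["ee_rot"]).as_matrix()
    c,s=np.cos(p[2]),np.sin(p[2]); d=o["ee_pos"][:2]-p[:2]
    X=np.array([c*d[0]+s*d[1],-s*d[0]+c*d[1]])
    print("t",round(float(o["t"]),2),"opener XY mm",np.round(X*1e3,1),"z",round(o["ee_pos"][2]*1e3,1),"yaw y-axis rel opener",round(float(np.arctan2(M[1,1],M[0,1])-p[2]),3),"tilt z",np.round(M[:,2],3),"F",np.round(o["ft_force"],1),"M",np.round(o["moment"],2),"gap",round(float(o["finger_gap"])*1e3,1),"j",np.round(o["joints"],2))
if __name__=="__main__": tool()
E
python3 st.py
```

```text
t 1.5 opener XY mm [-607.2  226.6] z 196.0 yaw y-axis rel opener 3.081 tilt z [ 0.  0. -1.] F [-0.2  0.8  0.2] M [0.   0.01 0.  ] gap 0.2 j [ 1.19  0.29 -0.15  1.13 -0.   -0.06]
```

>>> carry_out:
  motion: "0 0 0 -0.06;19 -34 0 0;19 -34 0 0;19 -34 0 0;19 -34 0 0;19 -34 0 0;19 -34 0 0;19 -34 0 0;19 -34 0 0;19 -34 0 0;19 -34 0 0;0 0 0 0"

```text
t: 2.5
ee_pos: [0.4222, 0.2318, 0.1963]
ee_rot: [-1.934, 2.467, 0.0]
ft_force: [-0.0, -0.3, 0.5]
finger_gap: 0.0
```

```bash
python3 - <<'E'
from st import *; from rig import eyes; import cv2
tool()
f=eyes.grab_frame("wrist"); np.savez("pics/w1.npz",**f); cv2.imwrite("pics/w1.png",f["color"][:,:,::-1])
print(np.round(-f["R"].T@f["t"],3))
E
```

```text
t 2.5 opener XY mm [-250.9   35. ] z 196.3 yaw y-axis rel opener 3.163 tilt z [ 0.005  0.004 -1.   ] F [-0.  -0.3  0.5] M [0.05 0.09 0.02] gap 0.0 j [ 0.35  0.2  -0.27  1.09  0.   -0.98]
[0.404 0.16  0.373]
```

View pics/w1.png

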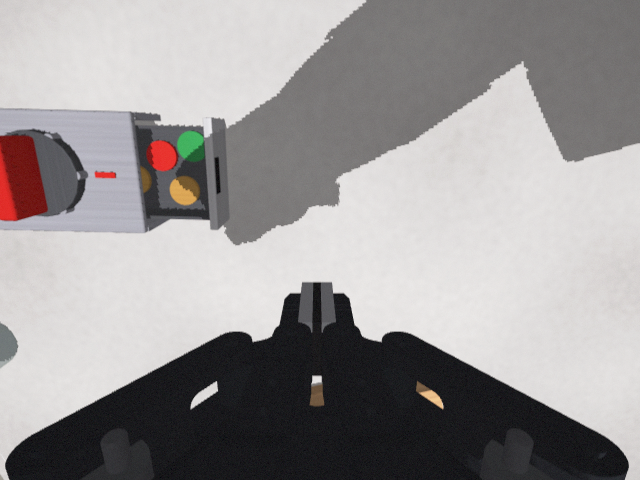

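```bash
python3 - <<'E'
from fit import *
f=dict(np.load("pics/w1.npz")); print(np.round(f["R"],3))
print(np.round(f["mtx"],1))
im=f["color"][:,:,::-1]; cv2.imwrite("pics/w1c.png",cv2.resize(im[90:250,0:250],(800,512),interpolation=cv2.INTER_CUBIC))
def un(u,v,z):
    d=f["R"].T@np.linalg.inv(f["mtx"])@[u,v,1]; c=-f["R"].T@f["t"]; return (c+d*(z-c[2])/d[2])[:2]
for n,u,v,z in (("front L",131,112,.06),("front R",147,233,.06),("plate out L",226,119,.052),("plate out R",228,230,.052),("redmark",105,175,.06),):
    print(n,np.round(un(u,v,z),4))
for p in ([.6555,.133,-.262],):
    H=[[-.085,.055,.06],[-.085,-.055,.06]]+[[-.148,.052,.052],[-.148,-.052,.052]]
    print(np.round(proj(f,world(p,H)),0), np.round(world(p,H),4))
E
```

```text
[[-0.971  0.238 -0.002]
 [ 0.227  0.929  0.292]
 [ 0.072  0.283 -0.956]]
[[343.3   0.  316.5]
 [  0.  343.3 236.9]
 [  0.    0.    1. ]]
front L [0.5554 0.1058]
front R [0.583  0.2105]
plate out L [0.4797 0.1299]
plate out R [0.5099 0.2277]
redmark [0.5993 0.1502]
[[142. 232.]
 [125. 108.]
 [210. 228.]
 [202. 114.]] [[0.5876 0.2081 0.06  ]
 [0.5592 0.1019 0.06  ]
 [0.526  0.2216 0.052 ]
 [0.4991 0.1211 0.052 ]]
```

View pics/w1c.png

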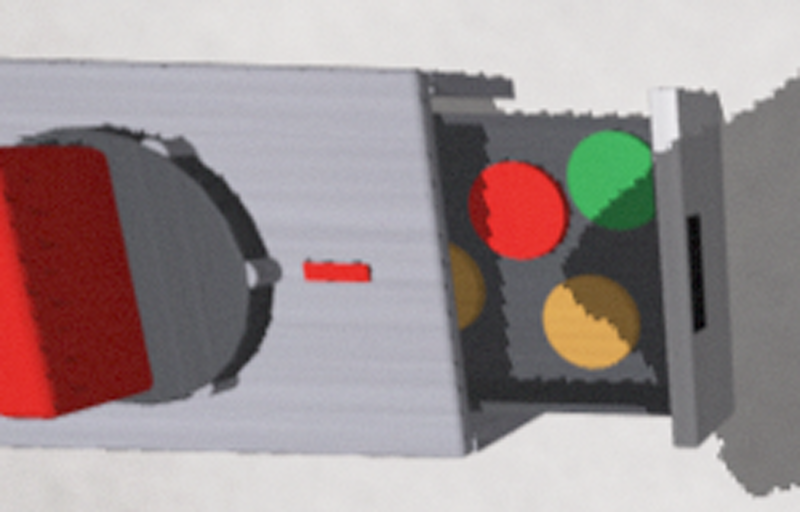

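```bash
python3 - <<'E'
from fit import *
f=dict(np.load("pics/w1.npz"))
def un(u,v,z):
    d=f["R"].T@np.linalg.inv(f["mtx"])@[u,v,1]; c=-f["R"].T@f["t"]; return (c+d*(z-c[2])/d[2])[:2]
def seg(a,b,z):
    A,B=un(*a,z),un(*b,z); d=B-A; print(A,B,"len",np.hypot(*d),"yaw",np.arctan2(d[1],d[0])-np.pi/2); return (A+B)/2
m=seg((130.3,111.9),(145.3,232.2),.06); q=seg((212.5,118.1),(218,229.4),.052)
for y in(-.256,-.264):
    e=np.array([np.cos(y),np.sin(y)]); print("origin",m+.085*e,"tray out",(m-q)@e-.008, "plate lateral", (q-m)@[-e[1],e[0]])
k=un(105,175,.06);print(k)
E
```

```text
[0.55592115 0.10556368] [0.5843083  0.20940944] len 0.1076558057084773 yaw -0.2668396837383329
[0.49110934 0.12636837] [0.51911736 0.22484795] len 0.10238494044375081 yaw -0.2770882162867043
origin [0.65234462 0.13596346] tray out 0.05947164331722527 plate lateral 0.001071839155133777
origin [0.65216981 0.13530631] tray out 0.059478058857932 plate lateral 0.0005320374674877411
[0.59927906 0.15024525]
```

>>> carry_out:
  motion: "0 0 0 0.024;16 -20 20 0;16 -20 20 0;0 0 30 0;0 0 30 0;0 0 30 0;0 0 25 0;0 0 15 0;0 0 0 0"

```text
t: 3.3
ee_pos: [0.4494, 0.1994, 0.0221]
ee_rot: [-1.898, 2.488, 0.002]
ft_force: [-0.6, -0.5, 0.2]
finger_gap: -0.0001
```

```bash
sed -i 's/^P=.*/P=np.array([.653,.135,-.265])/' st.py; python3 st.py
```

```text
t 3.3 opener XY mm [-213.4    8.8] z 22.1 yaw y-axis rel opener 3.139 tilt z [ 0.009  0.009 -1.   ] F [-0.6 -0.5  0.2] M [ 0.05  0.08 -0.02] gap -0.1 j [ 0.26  0.4  -0.51  0.65  0.01 -1.04]
```

>>> carry_out:
  motion: "9 -5 -6 0;0 -12 0 0;0 -12 0 0;0 -10 0 0;0 -10 0 0;0 -10 0 0;0 -10 0 0;0 -10 0 0;0 -8 0 0"

```text
t: 4.05
ee_pos: [0.5445, 0.1673, 0.0386]
ee_rot: [-1.892, 2.477, -0.007]
ft_force: [-0.6, 0.3, -0.5]
finger_gap: -0.0006
```

```bash
python3 st.py
```

```text
t 4.05 opener XY mm [-113.2    2.8] z 38.6 yaw y-axis rel opener 3.14 tilt z [ 0.022  0.011 -1.   ] F [-0.6  0.3 -0.5] M [-0.   -0.02  0.02] gap -0.6 j [ 0.17  0.49 -0.3   0.76  0.01 -1.14]
```

>>> carry_out:
  motion: "3 0 10 0;0 -2 0 0;0 -2 0 0;0 -2 0 0;0 -2 0 0"

```text
t: 4.47
ee_pos: [0.5556, 0.161, 0.029]
ee_rot: [-1.888, 2.477, -0.01]
ft_force: [0.7, -0.4, 0.5]
finger_gap: -0.0001
```

```bash
python3 st.py
```

```text
t 4.47 opener XY mm [-100.8   -0.4] z 29.0 yaw y-axis rel opener 3.138 tilt z [ 0.025  0.012 -1.   ] F [ 0.7 -0.4  0.5] M [-0.03  0.04  0.02] gap -0.1 j [ 0.15  0.51 -0.29  0.74  0.01 -1.15]
```

>>> carry_out:
  motion: "0 -2 0 0;0 -2 0 0;0 -2 0 0"

```text
t: 4.72
ee_pos: [0.5612, 0.1596, 0.0293]
ee_rot: [-1.889, 2.477, -0.009]
ft_force: [0.2, -0.0, -0.4]
finger_gap: -0.0002
```

```bash
python3 - <<'E'
from st import *; from rig import eyes; import cv2
tool()
o=[]
for n in ("wrist","top"):
    f=eyes.grab_frame(n); np.savez(f"pics/{n}2.npz",**f); o.append(f["color"][:,:,::-1])
cv2.imwrite("pics/p2.png",np.hstack([cv2.resize(o[0],(480,360)),cv2.resize(o[1][150:350,180:340],(320,400))[:360]]))
E
```

```text
t 4.72 opener XY mm [-95.   -0.3] z 29.3 yaw y-axis rel opener 3.139 tilt z [ 0.025  0.012 -1.   ] F [ 0.2 -0.  -0.4] M [-0.01  0.03  0.03] gap -0.2 j [ 0.15  0.52 -0.27  0.75  0.01 -1.16]
```

View pics/p2.png

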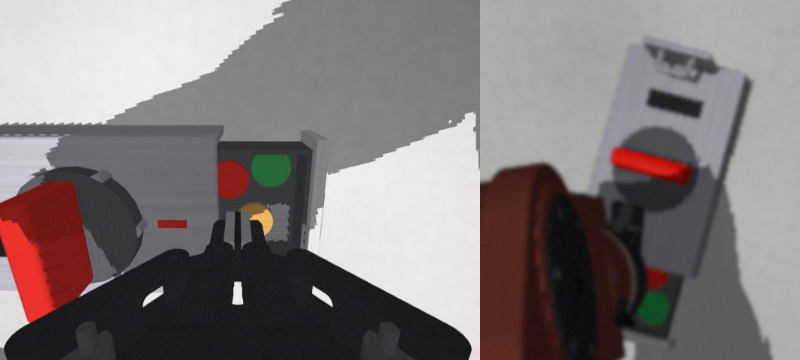

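The fingertips now show over the caps inside the tray (wrist view at about (238,215)), and the plate is still out at col 315. The plate does not seem to have moved, so I need to check where the tip really is.

```bash
python3 - <<'E'
from fit import *
w=dict(np.load("pics/wrist2.npz")); w1=dict(np.load("pics/w1.npz"))
from rig import sensors
from scipy.spatial.transform import Rotation as R
o=sensors.get_obs(); print(o["ee_pos"],o["ft_force"])
M=R.from_rotvec(o["ee_rot"]).as_matrix()
print("tcp px",proj(w,[o["ee_pos"],o["ee_pos"]-.019*M[:,2]])*.75)
print("w1 tcp", proj(w1,[[.4222,.2318,.1963]]))
print("cam-in-tool", M.T@(-w["R"].T@w["t"]-o["ee_pos"]))
p=[.653,.135,-.265]
for d in (0,.05,.06): print(d,np.round(proj(w,world(p,[[-.093-d,.052,.052],[-.093-d,-.052,.052],[-.085,-.055,.06]]))*.75))
print(w["R"].round(3))
def un(f,u,v,z):
    d=f["R"].T@np.linalg.inv(f["mtx"])@[u,v,1]; c=-f["R"].T@f["t"]; return (c+d*(z-c[2])/d[2])[:2]
for n,u,v,z in (("platecorner",316,132,.052),("house corner",222,128,.06)): print(n,un(w,u/.75,v/.75,z))
E
```

```text
[0.56148611 0.15955435 0.02928279] [ 0.36677413  0.1958778  -0.03933415]
tcp px [[236.59325233 203.77948351]
 [236.56676656 214.67343024]]
w1 tcp [[315.95267313 271.65858076]]
cam-in-tool [ 0.07335448  0.00020816 -0.17722177]
0 [[234. 283.]
 [232. 139.]
 [218. 136.]]
0.05 [[304. 284.]
 [317. 139.]
 [218. 136.]]
0.06 [[318. 284.]
 [334. 139.]
 [218. 136.]]
[[-0.964  0.264 -0.019]
 [ 0.246  0.92   0.304]
 [ 0.098  0.289 -0.952]]
platecorner [0.50112759 0.11801387]
house corner [0.55297953 0.10052   ]
```

The tray moved in about 10 mm, then the tip got past the plate. I'll lift out, go back in front and push slowly with checks.

>>> carry_out:
  motion: "0 0 -15 0;0 0 -20 0;0 0 -20 0;0 0 -15 0;0 0 0 0;0 25 0 0;0 30 0 0;0 30 0 0;0 25 0 0;0 10 0 0;0 0 0 0"

```text
t: 5.73
ee_pos: [0.438, 0.1908, 0.0955]
ee_rot: [-1.889, 2.48, -0.007]
ft_force: [0.5, -0.2, -0.0]
finger_gap: 0.0001
```

```bash
python3 st.py
```

```text
t 5.73 opener XY mm [-222.1   -2.4] z 95.5 yaw y-axis rel opener 3.138 tilt z [ 0.022  0.011 -1.   ] F [ 0.5 -0.2 -0. ] M [-0.01  0.03  0.05] gap 0.1 j [ 0.25  0.27 -0.47  0.81  0.01 -1.05]
```

>>> carry_out:
  motion: "-2 0 20 0;0 0 20 0;0 0 20 0;0 0 8 0;0 0 4 0;0 0 0 0;0 0 0 0"

```text
t: 6.32
ee_pos: [0.448, 0.1936, 0.0213]
ee_rot: [-1.885, 2.475, -0.013]
ft_force: [0.1, 0.6, 0.4]
finger_gap: -0.0002
```

```bash
python3 - <<'E'
from st import *; from rig import eyes; import cv2
tool()
f=eyes.grab_frame("wrist"); np.savez("pics/w3.npz",**f); cv2.imwrite("pics/w3.png",f["color"][:,:,::-1])
E
```

```text
t 6.32 opener XY mm [-213.2    2.9] z 21.3 yaw y-axis rel opener 3.137 tilt z [ 0.029  0.012 -0.999] F [0.1 0.6 0.4] M [ 0.02  0.   -0.05] gap -0.2 j [ 0.26  0.38 -0.55  0.61  0.   -1.05]
```

View pics/w3.png

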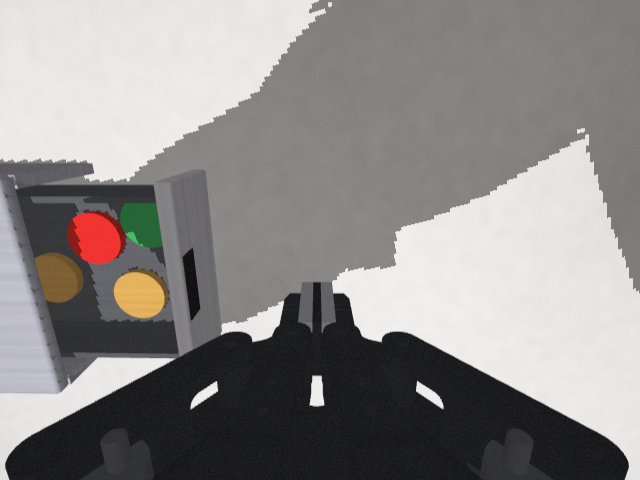

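>>> carry_out:
  motion: "3 -6 0 0;0 -6 0 0;0 -6 0 0;0 -6 0 0;0 -6 0 0;0 -6 0 0;0 0 0 0"

```text
t: 6.95
ee_pos: [0.4895, 0.1801, 0.026]
ee_rot: [-1.881, 2.47, -0.018]
ft_force: [-0.8, 0.9, 0.4]
finger_gap: -0.0
```

```bash
python3 st.py
```

```text
t 6.95 opener XY mm [-169.6    0.7] z 26.0 yaw y-axis rel opener 3.137 tilt z [ 0.037  0.013 -0.999] F [-0.8  0.9  0.4] M [-0.02  0.07  0.02] gap -0.0 j [ 0.21  0.42 -0.46  0.65  0.01 -1.09]
```

>>> carry_out:
  motion: "0 -4 2 0;0 -4 1 0;0 -4 1 0;0 -4 1 0;0 -4 1 0;0 -4 1 0"

```text
t: 7.45
ee_pos: [0.5141, 0.1732, 0.0188]
ee_rot: [-1.882, 2.471, -0.017]
ft_force: [0.7, -0.5, 0.4]
finger_gap: 0.0
```

```bash
python3 - <<'E'
from st import *; from rig import eyes; import cv2
from fit import proj,world
tool()
f=eyes.grab_frame("wrist"); cv2.imwrite("pics/w4.png",f["color"][:,:,::-1])
for d in (.02,.03,.04,.05):print(d,np.round(proj(f,world(P,[[-.093-d,-.052,.052],[-.093-d,.052,.052]]))).tolist())
E
```

```text
t 7.45 opener XY mm [-144.1    0.5] z 18.8 yaw y-axis rel opener 3.137 tilt z [ 0.035  0.013 -0.999] F [ 0.7 -0.5  0.4] M [-0.01  0.02 -0.01] gap 0.0 j [ 0.19  0.46 -0.41  0.66  0.01 -1.12]
0.02 [[239.0, 188.0], [254.0, 390.0]]
0.03 [[263.0, 188.0], [273.0, 390.0]]
0.04 [[286.0, 188.0], [293.0, 390.0]]
0.05 [[310.0, 188.0], [312.0, 391.0]]
```

View pics/w4.png

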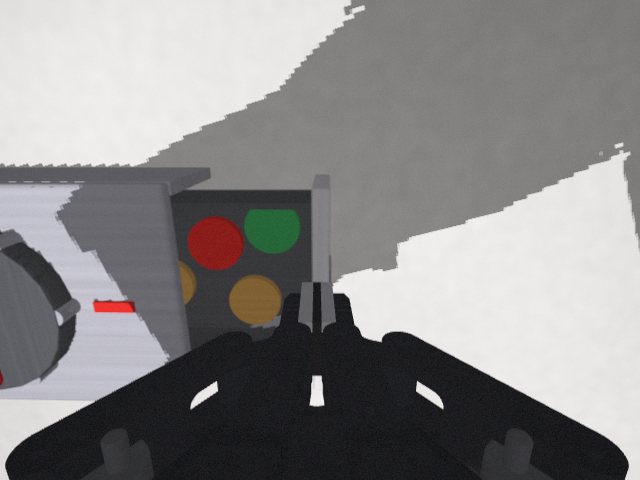

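The tip (col 317, row 283) is drawn over the plate top (cols 312–330), although its reported z is 19 mm, below the plate top at 52 mm. The real tip may be higher than reported, so I'll check from the outside cameras with projected TCP markers.

```bash
python3 - <<'E'
from st import *; from rig import eyes; import cv2
from fit import proj,world
o=sensors.get_obs(); M=R.from_rotvec(o["ee_rot"]).as_matrix(); e=o["ee_pos"]; out=[]
for n in ("scene","top"):
    f=eyes.grab_frame(n); np.savez(f"pics/{n}5.npz",**f)
    pts=proj(f,[e,e-.02*M[:,2],e-.04*M[:,2],e-.073*M[:,2]]); u,v=np.int32(pts[0]); print(n,pts.round(0).tolist())
    x0,y0=max(u-60,0),max(v-75,0)
    im=cv2.resize(f["color"][y0:y0+150,x0:x0+120,::-1],(400,500),interpolation=cv2.INTER_CUBIC)
    im=np.clip(im.astype(float)*1.6,0,255).astype(np.uint8)
    for q,c in zip(pts,((0,0,255),(0,255,255),(0,255,0),(255,0,255))): cv2.circle(im,tuple(np.int32((q-[x0,y0])*3.333)),3,c,-1)
    out.append(im)
cv2.imwrite("pics/p5.png",np.hstack(out))
E
```

```text
scene [[423.0, 217.0], [426.0, 211.0], [428.0, 204.0], [433.0, 193.0]]
top [[250.0, 313.0], [248.0, 314.0], [246.0, 315.0], [242.0, 317.0]]
```

View pics/p5.png

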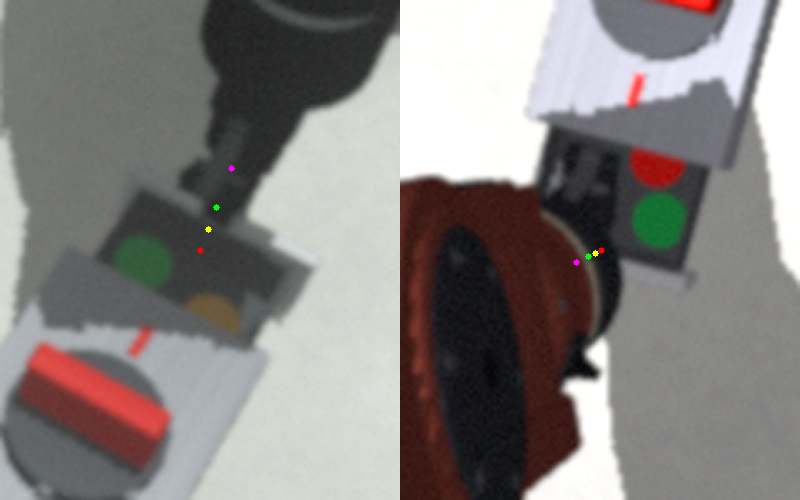

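In the scene view the visible finger ends near the plate's top edge, about 25–30 mm above the reported TCP (red dot). This matches the wrist view, so the real tip probably sits higher than reported. I'll back off and lower in small steps, watching the force.

>>> carry_out:
  motion: "0 0 -15 0;0 10 0 0;0 20 0 0;0 20 0 0;0 10 0 0;0 0 8 0;0 0 10 0;0 0 5 0;0 0 0 0"

```text
t: 8.35
ee_pos: [0.4521, 0.1904, 0.0065]
ee_rot: [-1.882, 2.47, -0.017]
ft_force: [-0.5, -0.0, 0.1]
finger_gap: -0.0
```

```bash
python3 - <<'E'
from st import *; from rig import eyes; import cv2
from fit import proj
tool()
o=sensors.get_obs(); M=R.from_rotvec(o["ee_rot"]).as_matrix(); e=o["ee_pos"]
f=eyes.grab_frame("scene"); g=eyes.grab_frame("wrist")
pts=proj(f,[e-h*M[:,2] for h in (0,.02,.04,.073)]); u,v=np.int32(pts[0]); x0,y0=u-60,max(v-75,0)
im=np.clip(cv2.resize(f["color"][y0:y0+150,x0:x0+120,::-1],(400,500),interpolation=cv2.INTER_CUBIC)*1.6,0,255).astype(np.uint8)
for q,c in zip(pts,((0,0,255),(0,255,255),(0,255,0),(255,0,255))): cv2.circle(im,tuple(np.int32((q-[x0,y0])*3.333)),3,c,-1)
w=g["color"][:,:,::-1].copy()
pw=proj(g,[e-h*M[:,2] for h in (0,.02,.04)])
for q,c in zip(pw,((0,0,255),(0,255,255),(0,255,0))): cv2.circle(w,tuple(np.int32(q)),2,c,-1)
w=cv2.resize(w[200:400,240:400],(400,500))
cv2.imwrite("pics/p6.png",np.hstack([im,w]))
E
```

```text
t 8.35 opener XY mm [-208.4    0.8] z 6.5 yaw y-axis rel opener 3.138 tilt z [ 0.035  0.013 -0.999] F [-0.5 -0.   0.1] M [-0.04  0.11 -0.01] gap -0.0 j [ 0.25  0.4  -0.57  0.57  0.   -1.06]
```

View pics/p6.png

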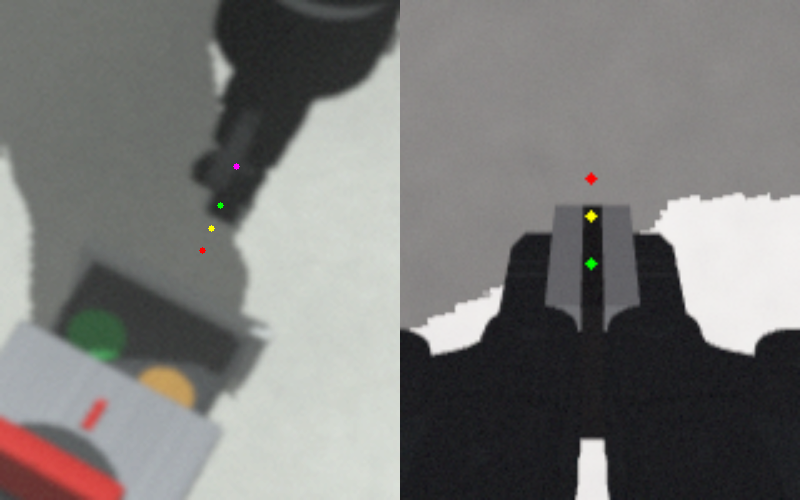

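The finger ends about 25–30 mm behind the reported TCP in both views: the yellow dot is at 20 mm and the green at 40 mm. I'll treat the real tip as about 28 mm above the reported z, lower to reported z ≈ -6, and push.

>>> carry_out:
  motion: "0 0 4 0;0 0 4 0;0 0 4 0;0 0 0 0;0 -5 0.5 0;0 -5 0.5 0;0 -5 0.5 0;0 -5 0.5 0;0 -5 0.5 0;0 0 0 0"

```text
t: 9.28
ee_pos: [0.4828, 0.183, -0.0068]
ee_rot: [-1.878, 2.468, -0.02]
ft_force: [0.4, -0.1, -0.0]
finger_gap: -0.0002
```

```bash
python3 st.py
```

```text
t 9.28 opener XY mm [-176.8    1.8] z -6.8 yaw y-axis rel opener 3.136 tilt z [ 0.039  0.014 -0.999] F [ 0.4 -0.1 -0. ] M [-0.03  0.04 -0.04] gap -0.2 j [ 0.22  0.45 -0.52  0.56  0.01 -1.08]
```

>>> carry_out:
  motion: "2 -5 0.5 0;0 -5 0.5 0;0 -5 0.5 0;0 -5 0.5 0;0 -5 0.5 0;0 -5 0.5 0"

```text
t: 9.78
ee_pos: [0.512, 0.1723, -0.0093]
ee_rot: [-1.88, 2.47, -0.016]
ft_force: [-3.1, 1.2, 1.8]
finger_gap: -0.0002
```

```bash
cat > tray.py <<'E'
from st import *; from rig import eyes; import cv2
from fit import proj,world
tool()
def look(n):
    f=eyes.grab_frame(n); g=cv2.cvtColor(f["color"],cv2.COLOR_RGB2GRAY); return f,g
# fit tray value in the wrist view: plate top corner at Y=-52 side, brightness profile along opener X at Y=-45 mm, z=52
f,g=look("wrist")
for Y in (-.045,-.035):
    xs=np.arange(-.075,-.19,-.003); q=proj(f,world(P,np.c_[xs,np.full(len(xs),Y),np.full(len(xs),.052)]))
    print(Y,[(int(x*1e3),int(g[int(v),int(u)])) if 0<=u<640 and 0<=v<480 else None for x,(u,v) in zip(xs,q)])
cv2.imwrite("pics/w_last.png",f["color"][:,:,::-1])
E
python3 tray.py
```

```text
t 9.78 opener XY mm [-145.8   -0.9] z -9.3 yaw y-axis rel opener 3.137 tilt z [ 0.036  0.014 -0.999] F [-3.1  1.2  1.8] M [0.12 0.41 0.04] gap -0.2 j [ 0.18  0.49 -0.45  0.59  0.01 -1.12]
-0.045 [(-75, 106), (-78, 101), (-81, 87), (-84, 55), (-87, 52), (-90, 58), (-93, 57), (-96, 53), (-99, 54), (-102, 59), (-105, 54), (-108, 58), (-111, 55), (-114, 53), (-117, 54), (-120, 52), (-123, 57), (-126, 55), (-129, 131), (-132, 132), (-135, 106), (-138, 106), (-141, 138), (-144, 136), (-147, 135), (-150, 136), (-153, 136), (-156, 133), (-159, 136), (-162, 135), (-165, 135), (-168, 135), (-171, 138), (-174, 135), (-177, 135), (-180, 134), (-183, 133), (-186, 132), (-189, 130)]
-0.035 [(-75, 106), (-78, 103), (-81, 86), (-84, 64), (-87, 63), (-90, 60), (-93, 59), (-96, 59), (-99, 62), (-102, 50), (-105, 76), (-108, 77), (-111, 77), (-114, 79), (-117, 78), (-120, 79), (-123, 80), (-126, 52), (-129, 129), (-132, 129), (-135, 105), (-138, 102), (-141, 136), (-144, 136), (-147, 135), (-150, 133), (-153, 136), (-156, 138), (-159, 135), (-162, 138), (-165, 134), (-168, 137), (-171, 137), (-174, 133), (-177, 134), (-180, 134), (-183, 135), (-186, 135), (-189, 135)]
```

Contact now: about 3 N, and the plate is moving with the finger (face at about X = -135). Continuing.

>>> carry_out:
  motion: "0 -5 -1 0;0 -5 0 0;0 -5 0 0;0 -5 0 0;0 -5 0 0;0 -4 0 0;0 -4 0 0"

```text
t: 10.42
ee_pos: [0.5463, 0.1626, -0.0081]
ee_rot: [-1.882, 2.471, -0.014]
ft_force: [-2.1, 1.1, -0.8]
finger_gap: -0.0003
```

```bash
python3 tray.py
```

```text
t 10.42 opener XY mm [-110.2   -1.3] z -8.1 yaw y-axis rel opener 3.137 tilt z [ 0.034  0.015 -0.999] F [-2.1  1.1 -0.8] M [0.25 0.42 0.04] gap -0.3 j [ 0.16  0.54 -0.36  0.63  0.01 -1.15]
-0.045 [(-75, 105), (-78, 103), (-81, 98), (-84, 54), (-87, 53), (-90, 52), (-93, 130), (-96, 129), (-99, 107), (-102, 104), (-105, 130), (-108, 134), (-111, 134), (-114, 136), (-117, 133), (-120, 135), (-123, 135), (-126, 137), (-129, 135), (-132, 136), (-135, 137), (-138, 137), (-141, 137), (-144, 135), (-147, 134), (-150, 136), (-153, 133), (-156, 136), (-159, 136), (-162, 134), (-165, 136), (-168, 134), (-171, 132), (-174, 130), (-177, 131), (-180, 130), (-183, 131), (-186, 133), (-189, 229)]
-0.035 [(-75, 109), (-78, 106), (-81, 100), (-84, 81), (-87, 76), (-90, 57), (-93, 130), (-96, 130), (-99, 105), (-102, 106), (-105, 134), (-108, 135), (-111, 136), (-114, 133), (-117, 133), (-120, 135), (-123, 138), (-126, 138), (-129, 135), (-132, 135), (-135, 134), (-138, 133), (-141, 137), (-144, 132), (-147, 135), (-150, 138), (-153, 133), (-156, 134), (-159, 134), (-162, 133), (-165, 134), (-168, 236), (-171, 236), (-174, 235), (-177, 237), (-180, 236), (-183, 236), (-186, 236), (-189, 234)]
```

>>> carry_out:
  motion: "0 -3 0 0;0 -3 0 0;0 -3 0 0"

```text
t: 10.72
ee_pos: [0.5526, 0.1607, -0.0081]
ee_rot: [-1.884, 2.473, -0.007]
ft_force: [-21.6, 7.3, 14.9]
finger_gap: -0.0
```

```bash
python3 st.py
```

```text
t 10.72 opener XY mm [-103.7   -1.5] z -8.1 yaw y-axis rel opener 3.138 tilt z [ 0.028  0.016 -0.999] F [-21.6   7.3  14.9] M [1.41 4.12 0.11] gap -0.0 j [ 0.15  0.55 -0.34  0.65  0.01 -1.15]
```

Force rose to 23 N at X = -103.7, where the stop was expected. Back off, lift, and check the tray.

>>> carry_out:
  motion: "0 0 0 0;0 5 0 0;0 15 0 0;0 20 0 0;0 10 -10 0;0 0 -40 0;0 0 -40 0;0 0 -40 0;0 0 -30 0;0 0 0 0"

```text
t: 11.55
ee_pos: [0.4976, 0.1709, 0.1574]
ee_rot: [-1.882, 2.473, -0.015]
ft_force: [0.4, 0.5, 0.3]
finger_gap: -0.0002
```

```bash
python3 tray.py
```

```text
t 11.55 opener XY mm [-159.4   -6.1] z 157.4 yaw y-axis rel opener 3.137 tilt z [ 0.033  0.013 -0.999] F [0.4 0.5 0.3] M [ 0.04 -0.03  0.02] gap -0.2 j [ 0.19  0.29 -0.26  0.98  0.01 -1.11]
-0.045 [(-75, 106), (-78, 106), (-81, 103), (-84, 65), (-87, 129), (-90, 126), (-93, 101), (-96, 100), (-99, 101), (-102, 100), (-105, 129), (-108, 130), (-111, 130), (-114, 134), (-117, 133), (-120, 134), (-123, 130), (-126, 131), (-129, 133), (-132, 137), (-135, 132), (-138, 133), (-141, 131), (-144, 132), (-147, 131), (-150, 130), (-153, 132), (-156, 133), (-159, 135), (-162, 133), (-165, 133), (-168, 130), (-171, 132), (-174, 134), (-177, 132), (-180, 133), (-183, 132), (-186, 128), (-189, 128)]
-0.035 [(-75, 104), (-78, 103), (-81, 100), (-84, 68), (-87, 127), (-90, 130), (-93, 99), (-96, 104), (-99, 103), (-102, 102), (-105, 132), (-108, 136), (-111, 133), (-114, 133), (-117, 131), (-120, 132), (-123, 134), (-126, 134), (-129, 132), (-132, 132), (-135, 133), (-138, 133), (-141, 134), (-144, 138), (-147, 136), (-150, 134), (-153, 132), (-156, 133), (-159, 135), (-162, 132), (-165, 131), (-168, 131), (-171, 133), (-174, 136), (-177, 134), (-180, 133), (-183, 134), (-186, 132), (-189, 132)]
```

The plate's outer edge now reads at about X = -92, against the housing: home. Next, go over the ring and open the hand.

>>> carry_out:
  motion: "0 0 0 0;-1 -25 0 0;-1 -30 0 0;-1 -30 0 0;-1 -30 0 0;-1 -25 0 0;-1 -12 0 0;0 -4 0 0;0 0 0 0"
  hand: 60
  force: 40

```text
t: 12.35
ee_pos: [0.6504, 0.1321, 0.1475]
ee_rot: [-1.89, 2.482, -0.008]
ft_force: [-0.5, -0.8, -1.0]
finger_gap: 0.0598
```

```bash
python3 - <<'E'
from st import *; from rig import eyes; import cv2
from fit import proj,world,bar
tool()
o=sensors.get_obs(); print(o["ee_pos"])
f=eyes.grab_frame("wrist"); w=f["color"][:,:,::-1].copy()
np.savez("pics/w7.npz",**f)
h=cv2.convexHull(proj(f,world(P,bar(0))).astype(np.float32)); cv2.polylines(w,[np.int32(h)],True,(0,255,255),1)
e=np.r_[o["ee_pos"]]; M=R.from_rotvec(o["ee_rot"]).as_matrix()
for q in proj(f,[e,e-.028*M[:,2]]): cv2.circle(w,tuple(np.int32(q)),2,(0,255,0),-1)
cv2.imwrite("pics/w7.png",w)
E
```

```text
t 12.35 opener XY mm [-1.7 -3.5] z 147.5 yaw y-axis rel opener 3.137 tilt z [ 0.021  0.01  -1.   ] F [-0.5 -0.8 -1. ] M [ 0.    0.06 -0.04] gap 59.8 j [ 0.09  0.56  0.14  1.13  0.01 -1.22]
[0.65044117 0.13207665 0.14747996]
```

View pics/w7.png

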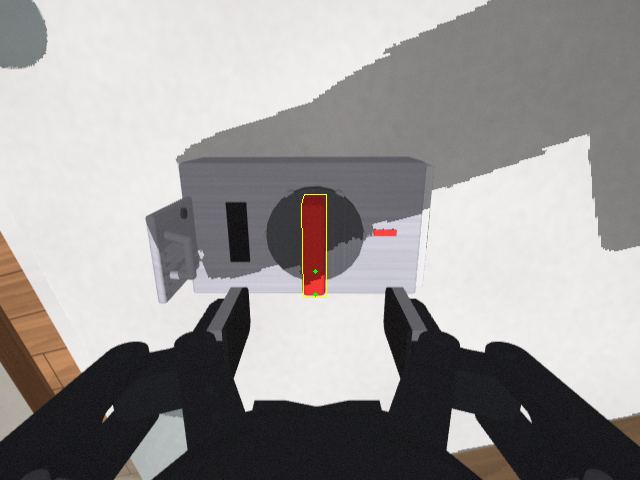

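The overlay matches the red bar (302–327, 194–297), the hand is centred on it, and the tray looks shut. Descend.

>>> carry_out:
  motion: "-2 0 15 0;0 0 20 0;0 0 20 0;0 0 18 0;0 0 8 0;0 0 4 0;0 0 0 0"

```text
t: 12.98
ee_pos: [0.6441, 0.1375, 0.0585]
ee_rot: [-1.896, 2.482, -0.003]
ft_force: [0.1, 0.2, 0.1]
finger_gap: 0.0599
```

```bash
python3 st.py
```

```text
t 12.98 opener XY mm [-9.3  0. ] z 58.5 yaw y-axis rel opener 3.141 tilt z [ 0.016  0.009 -1.   ] F [0.1 0.2 0.1] M [-0.01 -0.02 -0.  ] gap 59.9 j [ 0.1   0.62  0.    0.94  0.01 -1.21]
```

>>> carry_out:
  motion: "0 -6 0 0;0 -3 0 0;0 0 0 0"

```text
t: 13.23
ee_pos: [0.654, 0.1354, 0.0611]
ee_rot: [-1.896, 2.48, -0.005]
ft_force: [-0.5, 0.2, -0.1]
finger_gap: 0.0602
```

```bash
python3 st.py
```

```text
t 13.23 opener XY mm [0.9 0.7] z 61.1 yaw y-axis rel opener 3.141 tilt z [ 0.018  0.01  -1.   ] F [-0.5  0.2 -0.1] M [-0.02 -0.03  0.01] gap 60.2 j [ 0.09  0.64  0.04  0.95  0.01 -1.22]
```

>>> carry_out:
  motion: "0 0 4 0;0 0 0 0;0 0 0 0;0 0 0 0;0 0 0 0;0 0 0 0;0 0 0 0"
  hand: 0
  force: 40

```text
t: 13.82
ee_pos: [0.6554, 0.1355, 0.059]
ee_rot: [-1.894, 2.478, -0.007]
ft_force: [0.2, -0.0, 1.3]
finger_gap: 0.015
```

```bash
python3 st.py
```

```text
t 13.82 opener XY mm [2.2 1.1] z 59.0 yaw y-axis rel opener 3.141 tilt z [ 0.021  0.01  -1.   ] F [ 0.2 -0.   1.3] M [-0.06  0.09 -0.03] gap 15.0 j [ 0.09  0.64  0.03  0.94  0.01 -1.22]
```

Bar gripped (gap 15 mm, low forces). Turn clockwise.

>>> carry_out:
  motion: "0 0 0 0.1;0 0 0 0.1;0 0 0 0.1;0 0 0 0.1;0 0 0 0.1;0 0 0 0.1"

```text
t: 14.32
ee_pos: [0.6555, 0.1353, 0.059]
ee_rot: [-1.045, 2.939, 0.003]
ft_force: [-0.9, 1.1, -0.1]
finger_gap: 0.015
```

```bash
python3 st.py
```

```text
t 14.32 opener XY mm [2.3 1. ] z 59.0 yaw y-axis rel opener 2.519 tilt z [ 0.021  0.009 -1.   ] F [-0.9  1.1 -0.1] M [-0.22  0.08  0.12] gap 15.0 j [ 0.09  0.64  0.03  0.94  0.01 -0.59]
```

>>> carry_out:
  motion: "0 0 0 0.1;0 0 0 0.1;0 0 0 0.1;0 0 0 0.1;0 0 0 0.1;0 0 0 0.1;0 0 0 0.1;0 0 0 0.1;0 0 0 0.08;0 0 0 0.03;0 0 0 0"

```text
t: 15.23
ee_pos: [0.6554, 0.1351, 0.059]
ee_rot: [0.433, 3.091, 0.014]
ft_force: [0.4, 0.4, -0.6]
finger_gap: 0.0153
```

```bash
python3 st.py
```

```text
t 15.23 opener XY mm [2.3 0.7] z 59.0 yaw y-axis rel opener 1.558 tilt z [ 0.021  0.006 -1.   ] F [ 0.4  0.4 -0.6] M [-0.35  0.16  0.4 ] gap 15.3 j [0.09 0.64 0.03 0.94 0.   0.37]
```

At the stop (turned 1.58 rad, moment 0.4 N m). Release and lift.

>>> carry_out:
  motion: "0 0 0 0;0 0 0 0;0 0 0 0;0 0 0 0;0 0 -10 0;0 0 -30 0;0 0 -30 0;0 0 -30 0;0 0 -20 0;0 0 0 0"
  hand: 60

```text
t: 16.07
ee_pos: [0.6508, 0.1339, 0.1858]
ee_rot: [0.425, 3.096, 0.013]
ft_force: [0.9, 0.2, 0.5]
finger_gap: 0.0598
```

>>> carry_out:
  motion: "-25 0 0 0;-30 0 0 0;-30 0 0 0;-30 0 0 0;-30 0 0 0;-30 0 0 0;0 0 0 0;0 0 0 0"

```text
t: 16.73
ee_pos: [0.8098, 0.0901, 0.1921]
ee_rot: [0.419, 3.093, 0.014]
ft_force: [-0.8, 0.2, -0.4]
finger_gap: 0.0599
```

```bash
python3 - <<'E'
from st import *; from rig import eyes; import cv2
from fit import proj,world,bar,box
tool(); out=[]
for n in ("top","wrist"):
    f=eyes.grab_frame(n); w=f["color"][:,:,::-1].copy()
    for b,c in ((bar(np.pi/2),(0,255,255)),(box(-.093,-.0929,-.052,.052,.006,.052),(255,255,0))):
        h=cv2.convexHull(proj(f,world(P,b)).astype(np.float32)); cv2.polylines(w,[np.int32(h)],True,c,1)
    out.append(cv2.resize(w[150:350,180:340],(384,480),interpolation=cv2.INTER_CUBIC) if n=="top" else cv2.resize(w,(416,312)))
out[1]=cv2.copyMakeBorder(out[1],0,168,0,0,cv2.BORDER_CONSTANT)
cv2.imwrite("pics/end.png",np.hstack(out))
E
```

```text
t 16.73 opener XY mm [163.   -2.3] z 192.1 yaw y-axis rel opener 1.566 tilt z [ 0.021  0.006 -1.   ] F [-0.8  0.2 -0.4] M [-0.01  0.02 -0.04] gap 59.9 j [0.02 0.97 1.03 1.61 0.01 0.29]
```

View pics/end.png

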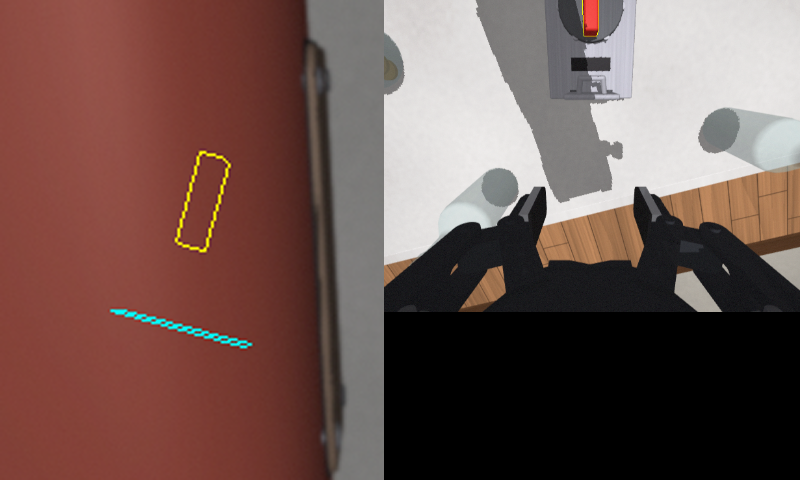

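The red bar's end matches the locked overlay (wrist view, about (591,18)). That move went forward rather than back (sign of tx), and the tip now sits between the two clear bottles without contact. I'll return along the same path, high over the opener and back to the robot side.

>>> carry_out:
  motion: "30 0 0 0;35 0 0 0;35 0 0 0;35 0 0 0;35 0 0 0;35 0 0 0;35 0 0 0;35 0 0 0;35 0 0 0;30 0 0 0;10 0 0 0;0 0 0 0"

```text
t: 17.83
ee_pos: [0.4501, 0.1819, 0.187]
ee_rot: [0.408, 3.094, 0.018]
ft_force: [0.8, 0.2, -0.2]
finger_gap: 0.0599
```

```bash
cat > chk.py <<'E'
from st import *; from rig import eyes; import cv2
from fit import proj,world,bar
tool()
for n in ("wrist","scene","top"):
    f=eyes.grab_frame(n); im=f["color"].astype(int); m=((im[...,0]>1.6*im[...,1]+5)&(im[...,0]>1.6*im[...,2]+5))
    cv2.imwrite(f"pics/fin_{n}.png",f["color"][:,:,::-1])
    r=[]
    for a in (0,1.3,1.45,1.571,1.7):
        z=np.zeros((480,640),np.uint8); h=cv2.convexHull(proj(f,world(P,bar(a))).astype(np.float32)); cv2.fillConvexPoly(z,np.int32(np.round(h)),1)
        near=cv2.dilate(z,np.ones((3,3)))>0; b=z>0; win=np.zeros_like(b); c=h[:,0].mean(0).astype(int); win[max(c[1]-45,0):c[1]+45,max(c[0]-45,0):c[0]+45]=1
        r.append((a,round(float((b&m).sum()/max(b.sum(),1)),2)))
    print(n,"bar cover",r)
    if n!="top":
        g=cv2.cvtColor(f["color"],cv2.COLOR_RGB2GRAY)
        for Y in (-.04,.04):
            xs=np.arange(-.075,-.175,-.003); q=proj(f,world(P,np.c_[xs,np.full(len(xs),Y),np.full(len(xs),.052)]))
            print(Y,[(int(x*1e3),int(g[int(v),int(u)])) if 0<=u<640 and 0<=v<480 else None for x,(u,v) in zip(xs,q)])
E
python3 chk.py
```

```text
t 17.83 opener XY mm [-208.1   -7.9] z 187.0 yaw y-axis rel opener 1.574 tilt z [ 0.022  0.008 -1.   ] F [ 0.8  0.2 -0.2] M [-0.01 -0.05  0.04] gap 59.9 j [ 0.23  0.2  -0.3   1.05  0.    0.49]
wrist bar cover [(0, 0.01), (1.3, 0.13), (1.45, 0.18), (1.571, 0.23), (1.7, 0.17)]
-0.04 [(-75, 92), (-78, 91), (-81, 83), (-84, 75), (-87, 112), (-90, 116), (-93, 107), (-96, 100), (-99, 98), (-102, 100), (-105, 97), (-108, 98), (-111, 98), (-114, 97), (-117, 110), (-120, 118), (-123, 118), (-126, 117), (-129, 121), (-132, 117), (-135, 118), (-138, 120), (-141, 118), (-144, 118), (-147, 121), (-150, 119), (-153, 123), (-156, 122), (-159, 118), (-162, 119), (-165, 118), (-168, 118), (-171, 117), (-174, 121)]
0.04 [(-75, 175), (-78, 167), (-81, 109), (-84, 74), (-87, 217), (-90, 219), (-93, 113), (-96, 106), (-99, 109), (-102, 114), (-105, 113), (-108, 112), (-111, 110), (-114, 110), (-117, 120), (-120, 207), (-123, 219), (-126, 219), (-129, 215), (-132, 216), (-135, 216), (-138, 220), (-141, 218), (-144, 218), (-147, 220), (-150, 219), (-153, 217), (-156, 215), (-159, 215), (-162, 217), (-165, 
[... 341 characters left out ...]
, (-129, 69), (-132, 69), (-135, 68), (-138, 67), (-141, 66), (-144, 69), (-147, 68), (-150, 68), (-153, 67), (-156, 66), (-159, 67), (-162, 68), (-165, 68), (-168, 69), (-171, 69), (-174, 68)]
0.04 [(-75, 103), (-78, 102), (-81, 101), (-84, 103), (-87, 106), (-90, 116), (-93, 92), (-96, 95), (-99, 76), (-102, 86), (-105, 107), (-108, 116), (-111, 124), (-114, 124), (-117, 126), (-120, 127), (-123, 123), (-126, 101), (-129, 91), (-132, 75), (-135, 70), (-138, 68), (-141, 69), (-144, 70), (-147, 75), (-150, 88), (-153, 108), (-156, 124), (-159, 123), (-162, 124), (-165, 124), (-168, 123), (-171, 125), (-174, 124)]
top bar cover [(0, 0.31), (1.3, 0.72), (1.45, 0.8), (1.571, 0.89), (1.7, 0.82)]
```

```bash
python3 - <<'E'
import cv2,numpy as np
a=cv2.imread("pics/top0.png").astype(int); b=cv2.imread("pics/fin_top.png").astype(int)
for n,(x0,y0,x1,y1) in dict(bottleL=(130,80,210,150),bottleM=(370,80,420,150),can=(550,90,620,150),jar=(425,225,490,285),rack=(0,155,100,200),bowl=(585,280,640,355)).items(): print(n,np.abs(a-b)[y0:y1,x0:x1].mean().round(1))
from rig import job; print(job.close_job())
E
```

```text
bottleL 10.3
bottleM 10.5
can 9.1
jar 8.7
rack 8.9
bowl 6.4
the job is handed in; nothing more can be done
None
```

I pushed the catch tray home, then turned the red ring a quarter turn clockwise to its stop and let go. I handed the job in at about 18 s of the 51 s allowed; it gives no verdict.

**First tray push:** It failed. The real fingertips sit about 28 mm above the reported TCP, so they rode over the plate after moving the tray about 10 mm. They ended up above the caps inside the tray, with no notable force. I found this in the wrist and scene pictures, lowered the hand to match and pushed again, ending at the stop with about 23 N.

**Last checks:**
- **Tray:** after the ring was turned, the wrist view put the plate's outer edge at about -92 to -93 mm (fully home is -93 mm).
- **Ring:** the tool turned 1.58 rad up to the stop. After release, the bar matched the locked direction best in all three cameras. The cover values were 0.89 from the top, 0.76 from the scene camera and only 0.23 from the wrist camera. I did not work out why the wrist value was so low.
- **Robot:** it was standing free in front of the opener, with the force near zero.

**After release:** I moved the wrong way once, out over the sill's far side between the bottles, and came back along the same path with no contact force seen.

**Weak check on the other things:** comparing the top picture before and after gave similar differences of 6–10 grey levels everywhere, which looks like a lighting or noise change. It shows no sign that the jar, bottles, can, bowl or rack moved, but it would not catch a small shift.

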